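Pack the check weights in their carrying cradle and wedge them tight

ROBOT

A 6-joint arm with a two-finger parallel gripper is mounted at the origin on a cart in front of the work surface, level with it; the furniture and walls round the work are solid. World frame = base frame: x ahead of the robot, y to its left, z up, the work surface at z = 0. Lengths are in m, angles in rad, forces in N, time in s.
With the tool pointing down it reaches from about 0.275 to 0.85 m from the base axis. Payload 19 kg.
Tool frame: the origin (TCP) lies at the very end of the fingers, on their centre line; the grasp point (between the pads) lies 19 mm behind it; z points along the fingers, y is the line along which they close (so a half turn about z gives the same grasp; the last joint's range is limited). The gripper opens to 85 mm and grips with 20 to 120 N. Pads are 22 mm wide; open, the fingers measure 114 mm over their backs; the gripper's body (76 mm by 85 mm) begins 54 mm behind the grasp point. The pads swing forward as they close: fully open they stand 13 mm farther back than shut.
Start: joints at [-1.359, 0.15, 1.437, -0, 1.554, -0.134], TCP at [0.195, -0.541, 0.231] pointing down, gripper open.
Joint ranges: [-2.8, 2.8], [-0.68, 2.1], [0.12, 2.68], [-1.39, 4.53], [0.16, 2.79], [-2.81, 2.81]. Speed limits (rad/s): [1.89, 1.89, 2.22, 3.01, 3.01, 3.01].

INTERFACE

Orientations are given as a 3x3 rotation matrix whose columns are the frame's x, y, z axes.
In Python, from rig import status, vision, arm gives the robot as it stands. The module is installed in compiled form; this text tells all that it offers.
- The arm moves only by the shell command python3 -m crank 'ROWS' [FORCE]. ROWS is JSON, a list of rows, each a list of 7 numbers: the closure, from 0 (fully open) to 1 (shut), then the shift along the tool's x, y, z in m, then the turn, a rotation vector about the tool's x, y, z in degrees. In form: [[hand, x, y, z, ax, ay, az], ...]. A call has 1 to 5 rows; each row is the pose to reach, as a shift and turn from the pose commanded when the call began, along the tool's axes at that moment; what a row does not reach only later rows make up. A row lasts 1/12 s, in which the tool goes at most 41.7 mm and 7.16 degrees, less where a joint would pass 70% of its speed; a pose out of reach is approached as far as the arm can. A call with a gripper value outside its range is refused whole. The fingers move at their own pace and stop on an object; FORCE is the grip in N (left out, the last holds). Time passes only in rows, so rows that repeat a pose let the fingers close. It gives the time, the measured TCP pose, the force, the opening and the grip force at its end, in the units of the state.
- status.read_state(): the state, without advancing time (a new reading comes with each control period).
- vision.get_image(name): name is "side" or "top"; returns a dict with "frame" (480x640x3 uint8, red, green, blue), "K" (3x3 intrinsics, pixels), "R" (3x3) and "t" (3): a world point X has camera coordinates R X + t. Camera axes: x right, y down, z forward; pixel columns grow to the right and rows downward; lengths in m; the calibration is good to about 2 mm. A picture is of the moment at which its call begins. There is no depth.
- arm.sign_off(): hands the job in; it is judged then, once.
The state is a dict: "time": time; "q": joint angles; "joint_vel": joint speeds; "joint_efforts": joint torques, N m; "ee_pos": TCP position; "tool_rot": TCP orientation; "contact_force": force on the tool from outside, world axes, zero at the start; "ft_torque": the same for the moment, N m; "width": finger opening in m; "grip_force": force on a finger pad.
Only numpy, scipy, OpenCV 4.12 (cv2) and the standard library are available. Lean on these libraries where they do the work, as an engineer would, in place of code of your own. Each camera call takes 0.05 s, during which the arm holds its last target. There are 200 camera calls.

TASK

Pack the check weights upright in one row in the wooden cradle: the grey steel weight against the plain wooden end stop, the squat dark weight on the side of the steel-faced end, and the large brass weight between the two. Then take the wooden wedge from its stand and drive it, thin end down, firmly into the last gap, between the squat weight and the steel-faced end, pressing down on its cap, so that the whole row is locked tight with no gaps and stays so when you let go. Leave the two small brass weights where they are.

Things in the scene. Friction and masses are not known exactly. Their poses are not given: they have to be found in the camera images.
- cradle: Wooden cradle, fixed. Origin: centre of underside; z up, x along the row. 178x72 mm, floor top at z=6 mm. Trough x=-67 to 67 mm, low side rails inside faces y=+-28, 8 thick, tops z=11. At -x the taller plain wooden stop (top z=52, 36 wide); at +x the end block (top z=40, 36 wide) with an upright steel plate facing in. The weights fill 112 to 116 mm, leaving 18 to 22 mm for the wedge once pushed together.
- steel_weight_mid (a point): Grey steel weight with a knob: body 40 mm in diameter, 42 mm high to the shoulder, a knob 18 mm wide above it, 55 mm high in all, 0.40 kg. Stands upright on the bench. The point is its centre, half-way up (27.5 mm above its underside); z up.
- brass_weight_mid (a point): Large brass weight with a knob: body 34 mm in diameter, 39 mm high to the shoulder, a knob 16 mm wide above it, 50 mm high in all, 0.27 kg. Upright. The point is its centre, half-way up (25 mm above its underside); z up.
- squat_weight_mid (a point): Squat dark iron weight, a plain cylinder without knob, 42 mm in diameter and 34 mm high, 0.28 kg. Upright. The point is its centre, 17 mm above its underside; z up.
- wedge_mid (a point): Wooden wedge with steel cap, 0.06 kg, 62 mm high, 40 wide along its y (flat upright y faces: grasp across them), symmetric. 8 mm thick (x) at the foot, +14 per 30 mm of height; cap 35 thick, top 10 mm. Stands thin end down in its stand, foot 6 mm above bench. Point: centre, 31 mm above foot. In the cradle, thickness along the row, it binds with its foot 4 to 13 mm above the floor; press the cap with 12-20 N.
- wedge_stand: Grey plastic stand, fixed to the bench, 56 x 68 mm and 30 mm high, with a slot in its top 21 mm along x and 44 mm along y, 24 mm deep, in which the wedge stands loosely (same axes as the wedge): lift the wedge straight up. Origin: centre of its underside.
- small_brass_a_mid (a point): Small brass knob weight, 27 mm in diameter and 34 mm high; a bystander, to be left alone. The point is its centre.
- small_brass_b_mid (a point): Smallest brass knob weight, 22 mm in diameter and 28 mm high; a bystander, to be left alone. The point is its centre.
Not all that is in view belongs to the job. Leave any green, purple or red look-alike of the part that bears squat_weight_mid alone.

How it is judged:
By the outcome, as a careful person would: the job done as asked, in the order asked, and still so for the second after the job is handed in, with the robot touching nothing.
It also fails if it takes over 120 s, if anything falls off the work surface, if the arm or the gripper's body presses on something with over 40 N, if the wrist force passes 120 N, or if a joint passes its speed limit or range.

## Working session

There is one attempt and no reset: what is moved stays moved. The work goes in short steps, Python scripts to look and compute and a shell command to move; the robot and the scene stay as the last step left them, time stands still between calls to the robot, and variables do not carry over. Pictures are saved under pics/ and viewed, at most 14 in all, crops included, and the job is handed in when it is done.

```bash
mkdir -p pics; cat > h.py <<'E'
import numpy as np, cv2
from rig import status, vision, arm
def snap(n,f=None):
    d=vision.get_image(n)
    if f: cv2.imwrite('pics/'+f,d['frame'][:,:,::-1])
    return d
def ray(d,u,v):
    R=np.array(d['R']);t=np.array(d['t']);K=np.array(d['K'])
    return -R.T@t, R.T@np.linalg.solve(K,[u,v,1.0])
def plane(d,u,v,z):
    c,r=ray(d,u,v); return c+r*(z-c[2])/r[2]
def two(d1,p1,d2,p2):
    c1,r1=ray(d1,*p1);c2,r2=ray(d2,*p2)
    s=np.linalg.lstsq(np.c_[r1,-r2],c2-c1,rcond=None)[0]
    a,b=c1+s[0]*r1,c2+s[1]*r2
    return (a+b)/2,np.linalg.norm(a-b)
def proj(d,X):
    p=np.array(d['K'])@(np.array(d['R'])@np.array(X)+np.array(d['t']));return p[:2]/p[2]
E
python3 - <<'E'
from h import *
np.set_printoptions(precision=4,suppress=True)
for n in('side','top'):
    d=snap(n,n+'0.png'); print(n,ray(d,320,240),d['K'][0][0])
s=status.read_state();print(s)
E
```

```text
side (array([0.0946, 0.7285, 0.8193]), array([ 0.3453, -0.6625, -0.6648])) 460.066892036927
top (array([ 0.2921, -0.0273,  1.3708]), array([ 0.1438,  0.0262, -0.9893])) 535.949282406033
{'time': 0.1, 'q': array([-1.359 ,  0.1509,  1.4379,  0.    ,  1.5538, -0.134 ]), 'joint_vel': array([ 0.0015, -0.0003, -0.001 , -0.0001, -0.0005, -0.0014]), 'joint_efforts': array([  0.0033, -71.4382, -57.1799,  -0.    ,   0.0073,   0.    ]), 'ee_pos': array([ 0.1948, -0.5408,  0.2308]), 'tool_rot': array([[ 0.9408,  0.3389, -0.0002],
       [ 0.3389, -0.9408,  0.001 ],
       [ 0.0002, -0.001 , -1.    ]]), 'contact_force': array([ 0.8375,  0.4041, -0.0331]), 'ft_torque': array([ 0.0678,  0.0538, -0.024 ]), 'grip_force': 0.0, 'width': 0.08533724939006389}
```

View pics/top0.png

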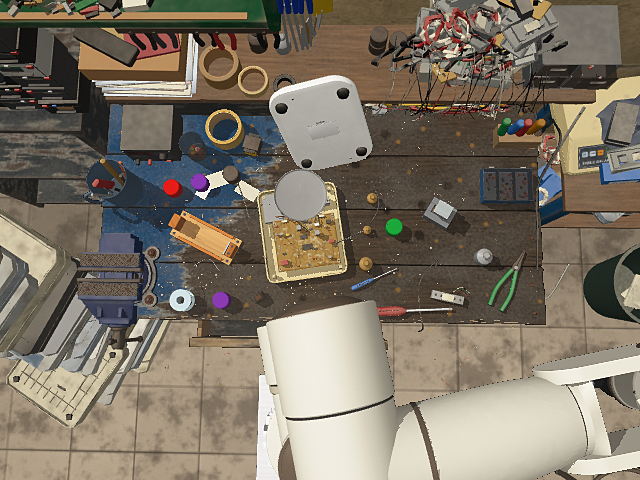

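View pics/side0.png

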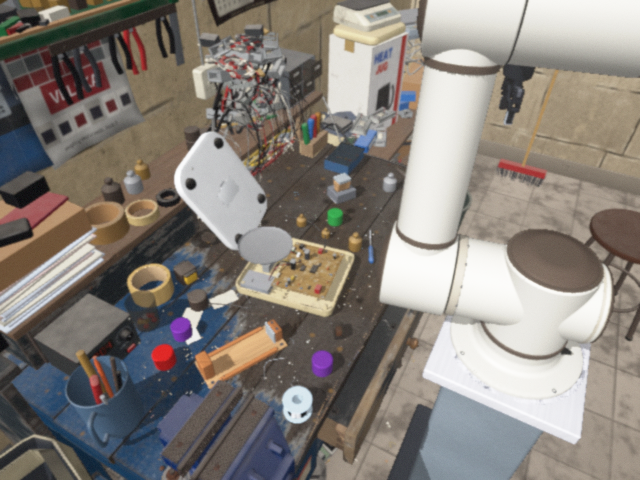

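The top view shows the cradle at (203,238), the stand with wedge at (441,209), steel at (484,257) and brass at (365,265), (372,198) and (367,230). Squat candidates are a dark one at (230,173), red (172,187), purple (200,182), purple (220,300) and green (394,226). The dark one at (230,173) fits the "dark iron" description. I'll confirm with enlarged crops.

```bash
python3 - <<'E'
import cv2,numpy as np
t=cv2.imread('pics/top0.png');s=cv2.imread('pics/side0.png')
r=lambda a,w,h:cv2.resize(a,(w,h),interpolation=cv2.INTER_CUBIC)
cv2.imwrite('pics/c1.png',np.vstack([r(t[130:260,150:350],460,299),r(s[250:380,140:340],460,299)]))
cv2.imwrite('pics/c2.png',np.vstack([r(t[180:290,350:510],436,299),r(s[160:260,280:420],420,299)[:, :].copy() if 0 else r(s[160:260,275:421],436,299)]))
E
```

```text
(no output)
```

View pics/c1.png

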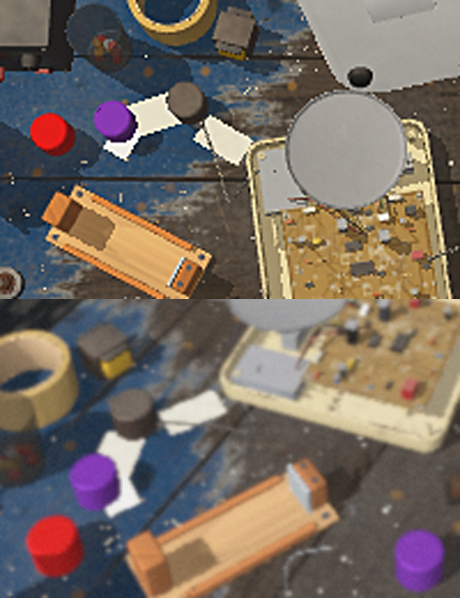

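View pics/c2.png

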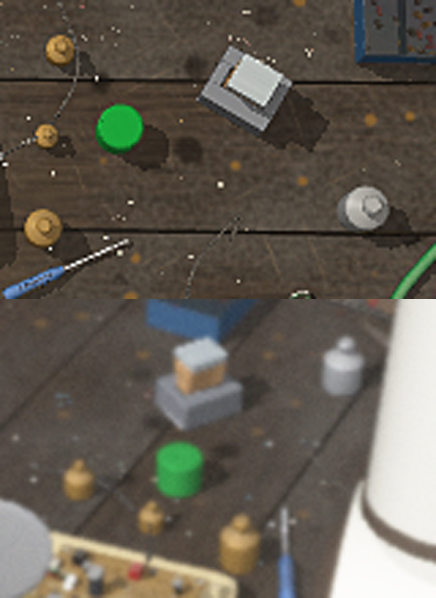

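The crops confirm the dark knobless cylinder at top (231,174), side (197,296) as the squat weight. The cradle's plain stop is at top (177,220) and its steel plate at (227,248). The wedge stands in its grey stand, with its cap at (445,209).

```bash
python3 - <<'E'
from h import *
np.set_printoptions(precision=4,suppress=True)
a,b=vision.get_image('top'),vision.get_image('side')
for n,p,q,z in [('steel',(486.9,254.9),(390.9,174.5),.055),('brass',(366.1,262.9),(355.4,234),.05),('squat',(231.3,174.3),(197.4,294.5),.034),('wedge',(444.7,209.4),(342,177),.068),('green',(394,226),(335,212),.034)]:
    print(n,*two(a,p,b,q),plane(a,*p,z))
# cradle: orange mask
f=cv2.cvtColor(a['frame'],cv2.COLOR_RGB2HSV)
m=cv2.inRange(f,(5,90,70),(22,255,255)); m[:200]=0;m[275:]=0;m[:,:160]=0;m[:,246:]=0
m=cv2.morphologyEx(m,cv2.MORPH_CLOSE,np.ones((5,5)));cs=cv2.findContours(m,0,2)[0];c=max(cs,key=cv2.contourArea)
r=cv2.minAreaRect(c);print(r)
P=[plane(a,*x,.010) for x in cv2.boxPoints(r)];print(np.array(P)); print([np.linalg.norm(P[i]-P[i-1]) for i in range(4)])
# stand & squat masks
from math import *
w=np.vstack([cv2.resize(a['frame'][200:275,160:250],(720,600),interpolation=2)]);cv2.imwrite('pics/cr.png',w[:,:,::-1])
E
```

```text
steel [ 0.4501 -0.4053  0.0482] 0.003509968413233665 [ 0.4509 -0.4029  0.055 ]
brass [ 0.4283 -0.1076  0.0451] 0.0006585401103858145 [ 0.4281 -0.1072  0.05  ]
squat [0.6569 0.2405 0.0314] 0.0030692263735935484 [0.6548 0.2391 0.034 ]
wedge [ 0.5619 -0.3002  0.0636] 0.00022583386191371005 [ 0.5611 -0.2992  0.068 ]
green [ 0.5235 -0.1788  0.0318] 0.002223358250435535 [ 0.5241 -0.1782  0.034 ]
((203.4683837890625, 239.11505126953125), (78.36888122558594, 42.5917854309082), 35.90972137451172)
[[0.5025 0.4251 0.01  ]
 [0.5943 0.3647 0.01  ]
 [0.4752 0.1944 0.01  ]
 [0.3857 0.2553 0.01  ]]
[np.float64(0.20610211614588836), np.float64(0.10987620729005848), np.float64(0.20785747358957837), np.float64(0.10820406548092097)]
```

View pics/cr.png

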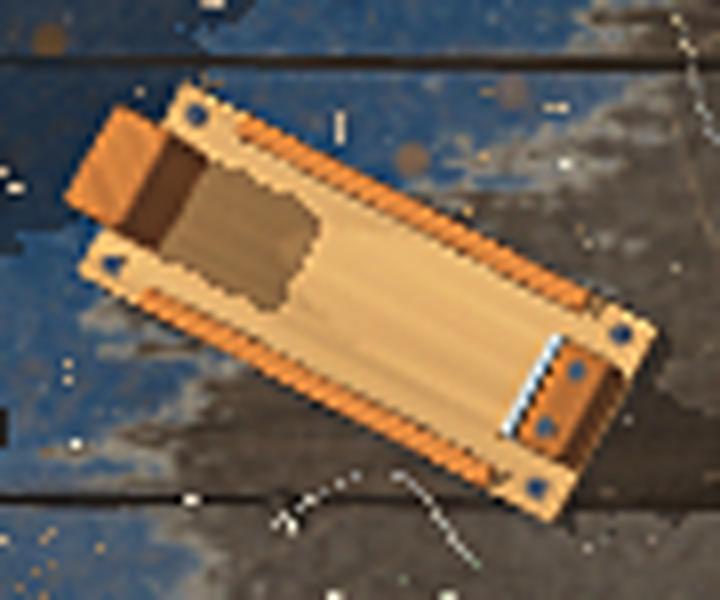

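The crop shows the cradle floor corners at (185,85), (657,332), (555,522) and (80,268), four screws, and the plate's top edge from (558,338) to (508,435).

```bash
python3 - <<'E'
from h import *
np.set_printoptions(precision=4,suppress=True)
a=vision.get_image('top')
u=lambda x,y:((x+.5)/8-.5+160,(y+.5)/8-.5+200)
C=np.array([plane(a,*u(*p),.006) for p in [(185,85),(657,332),(555,522),(80,268)]])
S=np.array([plane(a,*u(*p),.006) for p in [(198,115),(620,334),(537,487),(113,264)]])
for P in(C,S):
    d=P[1]+P[2]-P[0]-P[3]; print(P.mean(0),np.degrees(np.arctan2(d[1],d[0])),np.linalg.norm(P-np.roll(P,1,0),axis=1))
print('plate',[plane(a,*u(*p),.04) for p in[(558,338),(508,435)]])
# wedge yaw from cap, stand
g=a['frame'].copy()
w=cv2.resize(g[185:240,415:470],(600,600),interpolation=2);cv2.imwrite('pics/w.png',w[:,:,::-1])
E
```

```text
[0.4945 0.3051 0.006 ] -116.96128528920369 [0.0683 0.1764 0.0691 0.1774]
[0.495  0.3058 0.006 ] -116.67447339849194 [0.0555 0.1574 0.0558 0.1578]
plate [array([0.4783, 0.2362, 0.04  ]), array([0.4474, 0.2508, 0.04  ])]
```

View pics/w.png

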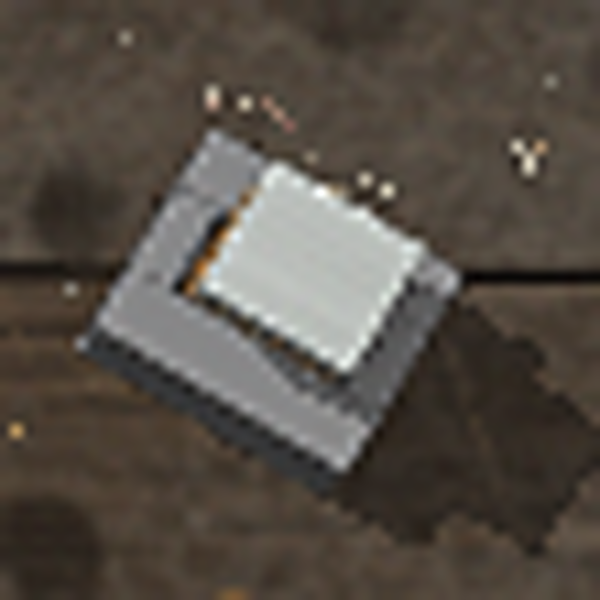

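The cap's corners show its long side along the image direction (150,80), so wedge x has a world yaw of about -28°. The stand sits close around it.

```bash
cat > go.py <<'E'
import sys
from h import *
from scipy.spatial.transform import Rotation as Ro
def go(x,y,z,yaw):
    s=status.read_state();R=s['tool_rot'];a=np.radians(yaw)
    T=np.array([[np.cos(a),np.sin(a),0],[np.sin(a),-np.cos(a),0],[0,0,-1]])
    w=Ro.from_matrix(R.T@T).as_rotvec(degrees=True)
    print('t%.1f'%s['time'],'shift mm',np.round(R.T@(np.array([x,y,z])-s['ee_pos'])*1e3,1),'turn',np.round(w,2),'w %.1f'%(s['width']*1e3),'F',np.round(s['contact_force'],1),'pos',np.round(s['ee_pos'],4))
def cr(x,y=0): # cradle -> world
    a=np.radians(-116.8);return .4948+x*np.cos(a)-y*np.sin(a),.3054+x*np.sin(a)+y*np.cos(a)
if __name__=='__main__':
    v=[float(k) for k in sys.argv[2:]]
    if sys.argv[1]=='c': v[:2]=cr(*v[:2])
    go(*v)
E
python3 go.py w .45 -.4045 .12 63.2
python3 - <<'E'
from h import *
a,b=vision.get_image('top'),vision.get_image('side')
g=lambda x,y:((x+.5)*55/600-.5+415,(y+.5)*55/600-.5+185)
C=np.array([plane(a,*g(*p),.068) for p in[(275,165),(425,245),(348,372),(203,285)]])
print(C.mean(0),np.linalg.norm(C-np.roll(C,1,0),axis=1),[np.degrees(np.arctan2(*(v[[1,0]]))) for v in (C[1]-C[0],C[2]-C[3],C[0]-C[3],C[1]-C[2])])
S=np.array([plane(a,*g(*p),.03) for p in[(213,128),(460,278),(342,470),(90,338)]])
print(S.mean(0),np.linalg.norm(S-np.roll(S,1,0),axis=1),[np.degrees(np.arctan2(*(v[[1,0]]))) for v in (S[1]-S[0],S[2]-S[3],S[0]-S[3],S[1]-S[2])])
E
```

```text
t0.2 shift mm [286.3 -41.7 111.1] turn [-3.000e-02 -2.000e-02 -4.339e+01] w 85.3 F [ 0.2 -0.1  0.2] pos [ 0.1948 -0.5409  0.231 ]
[ 0.56209823 -0.295569    0.068     ] [0.03247351 0.03804452 0.03437429 0.03775112] [np.float64(-118.50350493380378), np.float64(-121.3690374132593), np.float64(-30.88596489278215), np.float64(-31.322435556035696)]
[ 0.56124044 -0.29477187  0.03      ] [0.05807651 0.06660674 0.05353873 0.06525273] [np.float64(-121.81852257894313), np.float64(-117.85057651355318), np.float64(-30.22349517851573), np.float64(-31.704947951438843)]
```

```bash
python3 -m crank '[[0,0.04,-0.006,0,0,0,-7],[0,0.08,-0.012,0,0,0,-14],[0,0.12,-0.018,0,0,0,-21],[0,0.16,-0.024,0,0,0,-28],[0,0.2,-0.03,0,0,0,-35]]' 60 | tail -c 300; python3 go.py w .45 -.4045 .12 63.2
```

```text
time: 0.77
ee_pos: [0.3743, -0.4437, 0.2314]
tool_rot: [[0.572, 0.821, 0.0], [0.821, -0.572, -0.0], [0.0, 0.0, -1.0]]
contact_force: [0.2, -0.2, 0.4]
width: 0.0856
grip_force: 0.0
t0.8 shift mm [ 75.5  39.7 111.4] turn [ 0.01  0.   -8.06] w 85.6 F [ 0.2 -0.2  0.4] pos [ 0.3743 -0.4437  0.2314]
```

```bash
python3 -m crank '[[0,0.02,0.01,0.03,0,0,-4],[0,0.05,0.025,0.06,0,0,-8],[0,0.0755,0.0397,0.09,0,0,-8],[0,0.0755,0.0397,0.1114,0,0,-8],[0,0.0755,0.0397,0.1114,0,0,-8]]' >/dev/null; python3 go.py w .45 -.4045 .009 63.2
python3 -c "
from h import *
d=snap('side');cv2.imwrite('pics/s1.png',cv2.resize(d['frame'][110:260,330:480],(600,600))[:,:,::-1])"
```

```text
t1.2 shift mm [ -0.7   2.4 105.7] turn [-0.38 -0.17 -0.25] w 85.5 F [-0.9 -0.2 -1.1] pos [ 0.4487 -0.4034  0.1148]
```

View pics/s1.png

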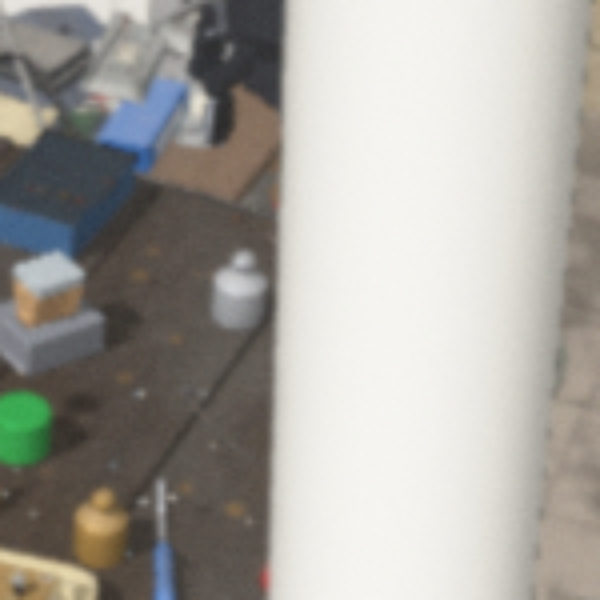

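The weight stands clear at crop (240,295), and the gripper isn't visible over it. I'll check where it should project.

```bash
python3 -c "
from h import *
a=snap('side','s2.png');b=snap('top','t2.png')
for X in [(.4487,-.4034,.115),(.4487,-.4034,.25),(.45,-.4045,0.0485),(.45,-.4045,0)]: print(proj(a,X),proj(b,X))
print(status.read_state()['ee_pos'])
A=cv2.imread('pics/s2.png');B=cv2.imread('pics/t2.png')
cv2.imwrite('pics/st2.png',np.hstack([A[60:360,280:580],B[150:450,340:640]]))"
```

```text
[393.11952009 155.61714826] [494.3930216  252.87068427]
[398.95678563 112.62390166] [513.57657918 245.11594424]
[390.25257835 174.46779367] [486.80186218 255.59608045]
[388.46569238 187.67984628] [481.42093488 257.78328263]
[ 0.44863928 -0.40683656  0.12138683]
```

View pics/st2.png

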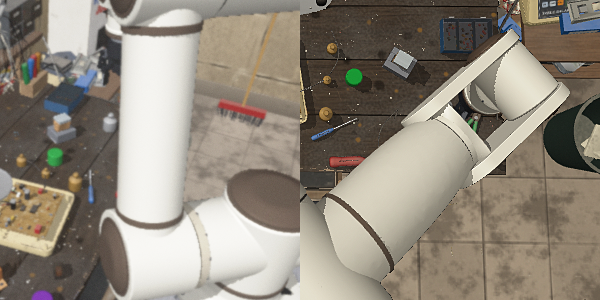

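The projections match the weight's knob at side (390,175). The black gripper body is partly hidden behind the arm just above it, so I'll descend.

```bash
python3 go.py w .45 -.4045 .009 63.2; python3 -m crank '[[0,0,0,0.03,0,0,0],[0,0,0,0.06,0,0,0],[0,0,0,0.09,0,0,0],[0,0,0,0.111,0,0,0],[0,0,0,0.111,0,0,0]]' | grep -E 'pos|force';  python3 go.py w .45 -.4045 .009 63.2
```

```text
t1.3 shift mm [  2.8   0.  112.4] turn [ 0.05  0.03 -0.41] w 85.4 F [-0.9 -0.3  0.7] pos [ 0.4486 -0.4068  0.1214]
ee_pos: [0.4472, -0.406, 0.0068]
contact_force: [-0.7, 1.1, -0.2]
grip_force: 0.0
t1.8 shift mm [ 2.6  1.8 -2.2] turn [-0.18 -0.07 -0.47] w 85.2 F [-0.7  1.1 -0.2] pos [ 0.4472 -0.406   0.0068]
```

```bash
python3 -m crank '[[0,0.003,0,0,0,0,0],[0.3,0.003,0,0,0,0,0],[0.6,0.003,0,0,0,0,0],[0.8,0.003,0,0,0,0,0],[0.9,0.003,0,0,0,0,0]]' 60 | grep -E 'width|force';python3 -m crank '[[0.9,0,0,0,0,0,0],[0.9,0,0,0,0,0,0],[0.9,0,0,0,0,0,0],[0.9,0,0,0,0,0,0],[0.9,0,0,0,0,0,0]]' 60 | grep -E 'width|force';  python3 go.py w .45 -.4045 .12 63.2
```

```text
contact_force: [4.1, -1.5, 13.3]
width: 0.0384
grip_force: 15.2
contact_force: [-4.1, 2.2, 13.1]
width: 0.0373
grip_force: 59.0
t2.6 shift mm [-8.000e-01 -1.000e-01 -1.094e+02] turn [ 0.1   0.05 -0.38] w 37.3 F [-4.1  2.2 13.1] pos [ 0.4506 -0.404   0.0106]
```

```bash
python3 -m crank '[[0.9,0,0,-0.01,0,0,0],[0.9,0,0,-0.03,0,0,0],[0.9,0,0,-0.06,0,0,0],[0.9,0,0,-0.09,0,0,0],[0.9,0,0,-0.11,0,0,0]]' | grep -E 'width|force';python3 -m crank '[[0.9,0,0,0,0,0,0],[0.9,0,0,0,0,0,0]]' | grep -E 'width|force'; python3 -c "
from h import *
a=snap('side','s3.png');A=cv2.imread('pics/s3.png')
cv2.imwrite('pics/s3c.png',cv2.resize(A[80:230,330:480],(600,600),interpolation=2))"; python3 go.py c -.046 0 .13 63.2
```

```text
contact_force: [0.4, -0.7, -3.6]
width: 0.0373
grip_force: 60.9
contact_force: [-0.5, -0.0, -4.6]
width: 0.0375
grip_force: 60.9
t3.2 shift mm [ 696.8 -284.1  -11.3] turn [-0.03 -0.02 -0.39] w 37.2 F [-0.4  0.2 -3.7] pos [ 0.4499 -0.4031  0.1184]
```

View pics/s3c.png

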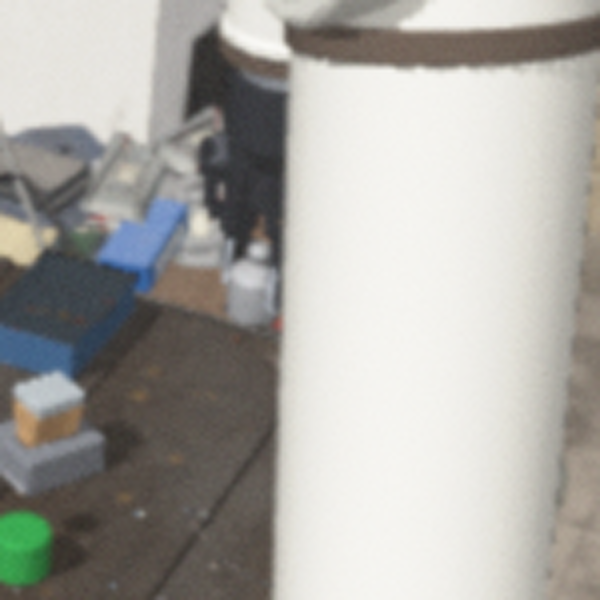

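The steel weight is held upright in the fingers at crop (250,290), about 0.11 m above the bench.

```bash
python3 -m crank '[[0.9,0.03,-0.018,-0.02,0,0,0],[0.9,0.06,-0.036,-0.04,0,0,0],[0.9,0.09,-0.054,-0.06,0,0,0],[0.9,0.12,-0.072,-0.08,0,0,0],[0.9,0.15,-0.09,-0.1,0,0,0]]' | grep -E 'pos|force';python3 -m crank '[[0.9,0.034,-0.02,0,0,0,0],[0.9,0.068,-0.04,0,0,0,0],[0.9,0.102,-0.06,0,0,0,0],[0.9,0.136,-0.08,0,0,0,0],[0.9,0.17,-0.1,0,0,0,0]]' | grep -E 'pos|force';  python3 go.py c -.046 0 .1 63.2
```

```text
ee_pos: [0.4377, -0.227, 0.218]
contact_force: [0.7, 0.1, -2.7]
grip_force: 61.6
ee_pos: [0.4263, -0.0301, 0.2175]
contact_force: [1.3, -0.4, -3.3]
grip_force: 61.6
t4.0 shift mm [375.8 -92.5 117.5] turn [-0.13  0.02 -0.41] w 37.5 F [ 1.3 -0.4 -3.3] pos [ 0.4263 -0.0301  0.2175]
```

```bash
python3 -m crank '[[0.9,0.038,-0.008,0,0,0,0],[0.9,0.076,-0.016,0,0,0,0],[0.9,0.114,-0.024,0,0,0,0],[0.9,0.152,-0.032,0,0,0,0],[0.9,0.19,-0.04,0,0,0,0]]' | grep -E 'pos|force';  python3 go.py c -.046 0 .1 63.2
```

```text
ee_pos: [0.4781, 0.1574, 0.2173]
contact_force: [1.1, -1.5, -3.1]
grip_force: 61.6
t4.5 shift mm [185.5 -52.9 117.2] turn [-0.11  0.08 -0.37] w 37.0 F [ 1.1 -1.5 -3.1] pos [0.4781 0.1574 0.2173]
```

```bash
python3 -m crank '[[0.9,0.037,-0.011,0.01,0,0,0],[0.9,0.074,-0.022,0.03,0,0,0],[0.9,0.111,-0.033,0.06,0,0,0],[0.9,0.148,-0.044,0.09,0,0,0],[0.9,0.1855,-0.053,0.117,0,0,-0.4]]' >/dev/null;python3 -m crank '[[0.9,0,0,0,0,0,0],[0.9,0,0,0,0,0,0],[0.9,0,0,0,0,0,0]]' | grep -E 'pos|force';  python3 go.py c -.046 0 .018 63.2; python3 -c "
from h import *
a=snap('side','s4.png');b=snap('top','t4.png');A=cv2.imread('pics/s4.png');B=cv2.imread('pics/t4.png')
cv2.imwrite('pics/st4.png',np.hstack([cv2.resize(A[270:400,160:290],(400,400),interpolation=2),cv2.resize(B[180:290,150:260],(400,400),interpolation=2)]))"
```

```text
ee_pos: [0.5118, 0.3271, 0.1134]
contact_force: [-0.1, 0.4, -3.3]
grip_force: 61.7
t5.1 shift mm [19.2 -5.2 95.3] turn [-0.07  0.11  0.04] w 37.3 F [-0.1  0.4 -3.3] pos [0.5118 0.3271 0.1134]
```

View pics/st4.png

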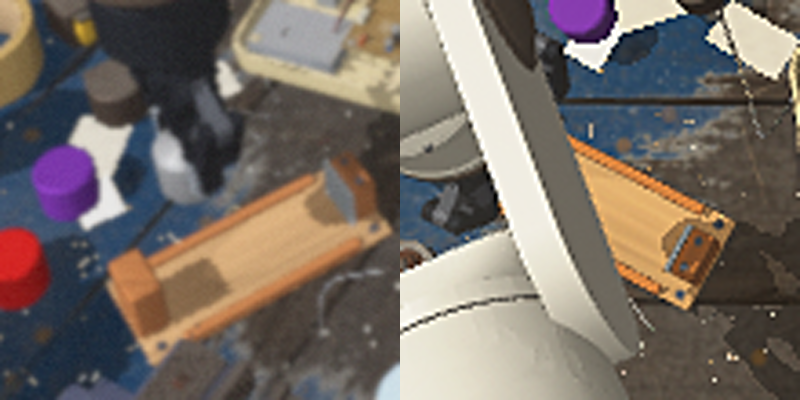

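The side crop shows the steel weight upright in the fingers above the trough, and the cradle is clear.

```bash
python3 -m crank '[[0.9,0.017,-0.005,0.0,0,0,0],[0.9,0.017,-0.005,0.02,0,0,0],[0.9,0.017,-0.005,0.04,0,0,0],[0.9,0.017,-0.005,0.055,0,0,0],[0.9,0.017,-0.005,0.055,0,0,0]]' >/dev/null;python3 -m crank '[[0.9,0,0,0.012,0,0,0],[0.9,0,0,0.024,0,0,0],[0.9,0,0,0.032,0,0,0],[0.9,0,0,0.034,0,0,0],[0.9,0,0,0.034,0,0,0]]' | grep -E 'pos|force';  python3 go.py c -.047 0 .0165 63.2
```

```text
ee_pos: [0.5153, 0.3447, 0.025]
contact_force: [0.1, 0.6, -3.1]
grip_force: 61.6
t6.1 shift mm [ 2.7 -0.6  8.5] turn [-0.03  0.04  0.01] w 37.3 F [ 0.1  0.6 -3.1] pos [0.5153 0.3447 0.025 ]
```

```bash
python3 -m crank '[[0.9,0,0,0.003,0,0,0],[0.9,0,0,0.006,0,0,0],[0.9,0,0,0.008,0,0,0],[0.9,0,0,0.008,0,0,0],[0.9,0,0,0.008,0,0,0]]' | grep -E 'pos|force';python3 -m crank '[[0.9,0.001,0,0.0,0,0,0],[0.9,0.003,0,0.0,0,0,0],[0.9,0.004,0,0.0,0,0,0],[0.9,0.004,0,0,0,0,0]]' | grep -E 'pos|force';  python3 go.py c -.047 0 .0165 63.2
```

```text
ee_pos: [0.5155, 0.3449, 0.0176]
contact_force: [-0.4, 0.9, -3.0]
grip_force: 61.7
ee_pos: [0.5166, 0.3471, 0.0174]
contact_force: [-7.1, -15.3, 4.5]
grip_force: 62.4
t6.8 shift mm [-0.1 -0.7  0.9] turn [-0.04  0.22  0.02] w 37.4 F [ -7.1 -15.3   4.5] pos [0.5166 0.3471 0.0174]
```

```bash
python3 -m crank '[[0.9,-0.002,0,0.001,0,0,0],[0.9,-0.002,0,0.001,0,0,0],[0.5,-0.002,0,0.001,0,0,0],[0.2,-0.002,0,0,0,0,0],[0.1,-0.002,0,0,0,0,0]]' | grep -E 'pos|force|width';python3 -m crank '[[0.1,0,0,0.0,0,0,0],[0.1,0,0,-0.02,0,0,0],[0.1,0,0,-0.05,0,0,0],[0.1,0,0,-0.09,0,0,0],[0.1,0,0,-0.13,0,0,0]]' | grep -E 'pos|force|width';  python3 go.py w .40 0 .2 63.2;python3 go.py w .4283 -.1076 .12 -15
```

```text
ee_pos: [0.5167, 0.347, 0.018]
contact_force: [0.5, -0.7, 0.1]
width: 0.0658
grip_force: 0.0
ee_pos: [0.5159, 0.3465, 0.1487]
contact_force: [0.5, 0.1, 0.3]
width: 0.0765
grip_force: 0.0
t7.7 shift mm [-361.5   52.6  -51. ] turn [-0.05  0.06  0.02] w 76.5 F [0.5 0.1 0.3] pos [0.5159 0.3465 0.1487]
t7.7 shift mm [-444.8  126.5   29. ] turn [-0.    0.08 78.22] w 76.5 F [0.5 0.1 0.3] pos [0.5159 0.3465 0.1487]
```

```bash
python3 -m crank '[[0.1,-0.036,0.008,-0.02,0,0,0],[0.1,-0.075,0.016,-0.04,0,0,0],[0.1,-0.114,0.024,-0.05,0,0,0],[0.1,-0.152,0.032,-0.05,0,0,0],[0.1,-0.19,0.04,-0.05,0,0,0]]' >/dev/null;python3 -m crank '[[0.37,-0.034,0.009,0,0,0,7],[0.37,-0.068,0.018,0,0,0,14],[0.37,-0.102,0.027,0,0,0,21],[0.37,-0.136,0.036,0,0,0,28],[0.37,-0.17,0.045,0,0,0,35]]' | grep -E 'pos|force|width';  python3 go.py w .4283 -.1076 .12 -15
```

```text
ee_pos: [0.4294, -0.0144, 0.1979]
contact_force: [0.7, -0.1, 0.6]
width: 0.0534
grip_force: 0.0
t8.5 shift mm [-44.6  81.8  77.9] turn [ 1.000e-02 -5.000e-02  4.289e+01] w 53.4 F [ 0.7 -0.1  0.6] pos [ 0.4294 -0.0144  0.1979]
```

```bash
python3 -m crank '[[0.37,-0.015,0.027,0.0,0,0,7],[0.37,-0.03,0.054,0.0,0,0,14],[0.37,-0.0446,0.0818,0.01,0,0,21],[0.37,-0.0446,0.0818,0.03,0,0,28],[0.37,-0.0446,0.0818,0.06,0,0,35]]' >/dev/null;python3 -m crank '[[0.37,0,0,0.01,0,0,7],[0.37,0,0,0.015,0,0,7.8],[0.37,0,0,0.015,0,0,7.8]]' | grep -E 'pos|force|width';  python3 go.py w .4283 -.1076 .01 -15; python3 -c "
from h import *
a=snap('side','s5.png');b=snap('top','t5.png');A=cv2.imread('pics/s5.png');B=cv2.imread('pics/t5.png')
cv2.imwrite('pics/st5.png',np.hstack([cv2.resize(A[150:270,300:420],(400,400),interpolation=2),cv2.resize(B[200:320,310:430],(400,400),interpolation=2)]))"
```

```text
ee_pos: [0.4291, -0.1061, 0.122]
contact_force: [0.0, 0.0, 1.0]
width: 0.0538
grip_force: 0.0
t9.2 shift mm [ -0.3   1.7 112. ] turn [-0.02  0.07  0.56] w 53.8 F [0. 0. 1.] pos [ 0.4291 -0.1061  0.122 ]
```

View pics/st5.png

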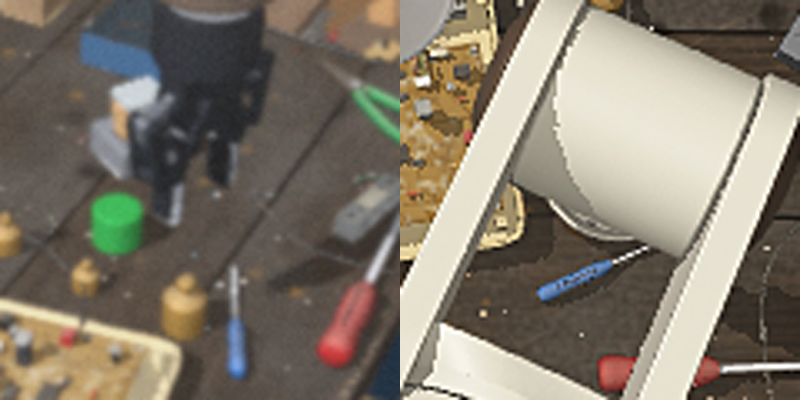

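In the side crop the fingertips at (168,220) and (225,185) straddle the line to the brass weight at (183,305). The screwdriver shaft at (235,290) and the tray stay clear.

```bash
python3 -m crank '[[0.37,0,0.001,0.035,0,0,0],[0.37,0,0.001,0.07,0,0,0],[0.37,0,0.001,0.095,0,0,0],[0.37,0,0.001,0.111,0,0,0],[0.37,0,0.001,0.111,0,0,0]]' | grep -E 'pos|force|width';python3 -m crank '[[0.6,0,0,0,0,0,0],[0.9,0,0,0,0,0,0],[0.9,0,0,0,0,0,0],[0.9,0,0,0,0,0,0],[0.9,0,0,0,0,0,0]]' 60| grep -E 'pos|force|width';  python3 go.py w .4283 -.1076 .12 -15
```

```text
ee_pos: [0.4282, -0.1066, 0.0097]
contact_force: [-0.1, -0.9, -0.4]
width: 0.054
grip_force: 0.0
ee_pos: [0.4303, -0.1075, 0.0136]
contact_force: [-1.5, 1.8, 6.6]
width: 0.0304
grip_force: 59.8
t10.1 shift mm [  -1.6    0.7 -106.4] turn [ 0.01 -0.18  0.47] w 30.4 F [-1.5  1.8  6.6] pos [ 0.4303 -0.1075  0.0136]
```

```bash
python3 -m crank '[[0.9,0,0,-0.02,0,0,0],[0.9,0,0,-0.06,0,0,0],[0.9,0,0,-0.1,0,0,0],[0.9,0,0,-0.14,0,0,0],[0.9,0,0,-0.18,0,0,0]]' | grep -E 'pos|force|width'; python3 go.py w .42 0.05 .2 27
```

```text
ee_pos: [0.4289, -0.107, 0.1953]
contact_force: [1.4, -0.8, -2.5]
width: 0.0304
grip_force: 60.4
t10.5 shift mm [ -48.  -149.7   -4.9] turn [  0.07  -0.13 -41.53] w 30.4 F [ 1.4 -0.8 -2.5] pos [ 0.4289 -0.107   0.1953]
```

```bash
python3 -m crank '[[0.9,-0.012,-0.038,0,0,0,-7],[0.9,-0.023,-0.075,0,0,0,-14],[0.9,-0.035,-0.112,0,0,0,-21],[0.9,-0.048,-0.15,0,0,0,-28],[0.9,-0.048,-0.15,0,0,0,-35]]' >/dev/null; python3 go.py c -.007 0 .19 63.2
```

```text
t10.9 shift mm [ 165.2 -210.5    4.1] turn [ 2.000e-02 -1.900e-01 -4.209e+01] w 30.4 F [ 1.4 -1.1 -1.1] pos [0.4197 0.0558 0.1934]
```

```bash
python3 -m crank '[[0.9,0.024,-0.03,0,0,0,-7],[0.9,0.048,-0.06,0,0,0,-14],[0.9,0.072,-0.09,0,0,0,-21],[0.9,0.096,-0.12,0,0,0,-28],[0.9,0.12,-0.15,0,0,0,-35]]' >/dev/null; python3 go.py c -.007 0 .1 63.2
```

```text
t11.3 shift mm [ 73.  -29.3  93.5] turn [ 0.1  -0.11 -7.38] w 30.2 F [ 0.9 -0.1 -2.1] pos [0.4809 0.2347 0.1934]
```

```bash
python3 -m crank '[[0.9,0.035,-0.014,0,0,0,-7.2],[0.9,0.073,-0.0293,0.02,0,0,-7.4],[0.9,0.073,-0.0293,0.06,0,0,-7.4],[0.9,0.073,-0.0293,0.0935,0,0,-7.4],[0.9,0.073,-0.0293,0.0935,0,0,-7.4]]' >/dev/null;python3 -m crank '[[0.9,0,0,0.03,0,0,0],[0.9,0,0,0.045,0,0,0],[0.9,0,0,0.045,0,0,0]]' | grep -E 'pos|force'; python3 go.py c -.007 0 .02 63.2
```

```text
ee_pos: [0.4975, 0.3087, 0.0529]
contact_force: [-1.0, -0.6, -2.2]
grip_force: 60.5
t12.0 shift mm [ 2.9 -0.9 32.9] turn [-0.07  0.08 -0.39] w 30.3 F [-1.  -0.6 -2.2] pos [0.4975 0.3087 0.0529]
```

```bash
python3 -m crank '[[0.9,0,-0.001,0.012,0,0,0],[0.9,0,-0.001,0.024,0,0,0],[0.9,0,-0.001,0.03,0,0,0],[0.9,0,-0.001,0.033,0,0,0],[0.9,0,-0.001,0.033,0,0,0]]' | grep -E 'pos|force';python3 -m crank '[[0.9,0.002,0,0,0,0,0],[0.9,0.004,0,0,0,0,0],[0.9,0.006,0,0.0,0,0,0],[0.9,0.007,0,0,0,0,0]]' | grep -E 'pos|force';  python3 go.py c -.010 0 .0195 63.2
```

```text
ee_pos: [0.4971, 0.3097, 0.0201]
contact_force: [-0.3, -0.3, -2.0]
grip_force: 60.6
ee_pos: [0.5005, 0.3163, 0.0203]
contact_force: [0.4, 0.3, -2.9]
grip_force: 60.6
t12.8 shift mm [-2.3 -0.2  0.8] turn [ 0.01 -0.02 -0.38] w 30.4 F [ 0.4  0.3 -2.9] pos [0.5005 0.3163 0.0203]
```

```bash
python3 -m crank '[[0.9,0.001,0,0.001,0,0,0],[0.9,0.002,0,0.002,0,0,0],[0.9,0.002,0,0.003,0,0,0],[0.9,0.002,0,0.003,0,0,0]]' | grep -E 'pos|force'; python3 go.py c -.010 0 .0195 63.2
```

```text
ee_pos: [0.5012, 0.3173, 0.0195]
contact_force: [-16.0, -13.8, 37.6]
grip_force: 64.8
t13.1 shift mm [-3.5 -0.3 -0. ] turn [ 0.04  0.03 -0.37] w 30.2 F [-16.  -13.8  37.6] pos [0.5012 0.3173 0.0195]
```

```bash
python3 -m crank '[[0.9,-0.001,0,-0.0025,0,0,0],[0.9,-0.001,0,-0.0025,0,0,0],[0.9,-0.001,0,-0.0025,0,0,0]]' | grep -E 'pos|force'; python3 -m crank '[[0.6,0,0,0,0,0,0],[0.4,0,0,0,0,0,0],[0.2,0,0,0,0,0,0],[0.2,0,0,0,0,0,0],[0.2,0,0,0,0,0,0]]' | grep -E 'pos|force|width'; python3 -m crank '[[0.2,0,0,-0.03,0,0,0],[0.2,0,0,-0.06,0,0,0],[0.2,-0.03,0.02,-0.1,0,0,0],[0.2,-0.07,0.02,-0.14,0,0,0],[0.2,-0.1,0.02,-0.16,0,0,0]]'  | grep -E 'pos|force|width'
python3 -c "
from h import *
a=snap('side','s6.png');b=snap('top','t6.png');A=cv2.imread('pics/s6.png');B=cv2.imread('pics/t6.png')
cv2.imwrite('pics/st6.png',np.hstack([cv2.resize(A[290:400,180:300],(400,367),interpolation=2),cv2.resize(B[200:275,160:250],(400,333),interpolation=2)[:333].copy() if 0 else cv2.resize(B[190:300,150:270],(400,367),interpolation=2)]))"
```

```text
ee_pos: [0.5008, 0.3169, 0.0196]
contact_force: [-0.3, -1.2, 6.4]
grip_force: 61.5
ee_pos: [0.5007, 0.3169, 0.0194]
contact_force: [-0.6, -0.6, -0.5]
width: 0.0683
grip_force: 0.0
ee_pos: [0.4796, 0.2324, 0.1684]
contact_force: [0.6, 1.2, -0.1]
width: 0.0681
grip_force: 0.0
```

View pics/st6.png

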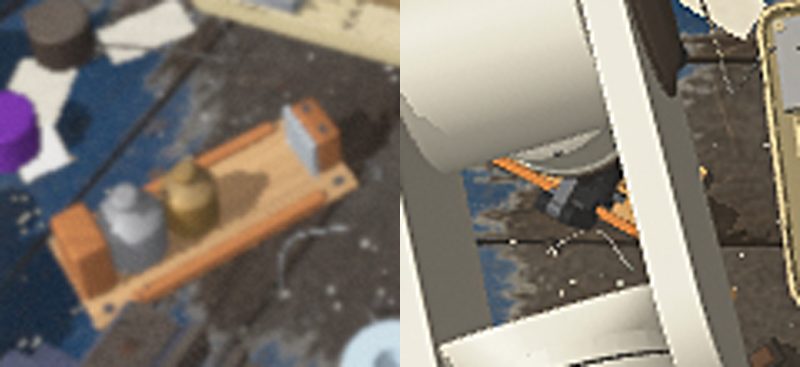

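The side crop shows steel against the stop and brass right beside it, both upright. Next is the squat weight.

```bash
python3 go.py w .656 .24 .11 -5; python3 -m crank '[[0.25,0.017,0.03,0,0,0,7],[0.25,0.034,0.06,0,0,0,14],[0.25,0.051,0.09,0,0,0,21],[0.25,0.068,0.12,0,0,0,28],[0.25,0.085,0.15,0,0,0,35]]' >/dev/null;python3 go.py w .656 .24 .11 -5
```

```text
t14.3 shift mm [ 88.7 152.   62.6] turn [ 0.11 -0.36 67.71] w 68.7 F [ 0.6  0.5 -0.9] pos [0.4799 0.2308 0.1715]
t14.7 shift mm [ 2.3  1.6 55.9] turn [-1.000e-02  3.000e-02  3.247e+01] w 63.9 F [-0.7  0.2  0.4] pos [0.6533 0.2404 0.1659]
```

```bash
python3 -m crank '[[0.25,0.002,0.0015,0,0,0,7],[0.25,0.002,0.0015,0.01,0,0,14],[0.25,0.002,0.0015,0.02,0,0,21],[0.25,0.002,0.0015,0.04,0,0,28],[0.25,0.002,0.0015,0.055,0,0,32.5]]' >/dev/null;python3 -m crank '[[0.25,0,0,0.02,0,0,0],[0.25,0,0,0.04,0,0,0],[0.25,0,0,0.04,0,0,0]]' | grep -E 'force';python3 go.py w .656 .24 .008 -5;  python3 -c "
from h import *
a=snap('side','s7.png');b=snap('top','t7.png')
for z in(.07,.008): print(proj(a,(.656,.24,z)))
A=cv2.imread('pics/s7.png');cv2.imwrite('pics/s7c.png',cv2.resize(A[210:330,140:260],(480,480),interpolation=2))"
```

```text
contact_force: [0.4, 0.4, -0.9]
grip_force: 0.0
t15.3 shift mm [ 4.  -0.9 58.7] turn [0.11 0.35 0.32] w 64.1 F [ 0.4  0.4 -0.9] pos [0.6523 0.2395 0.0667]
[195.71211767 282.94040002]
[200.19209705 301.48455754]
```

View pics/s7c.png

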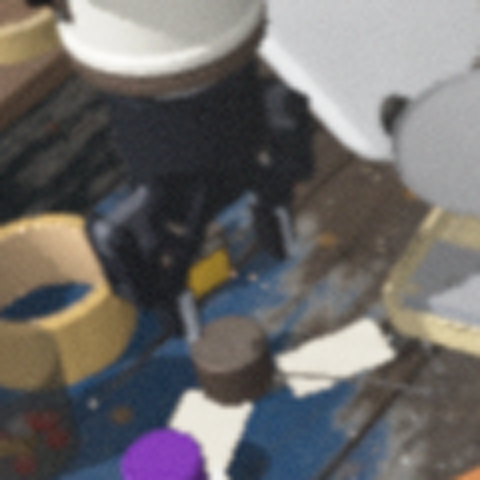

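In the crop the fingertips at (190,335) and (285,255) straddle the dark squat weight at (233,355). The purple one and the cube stay clear.

```bash
python3 -m crank '[[0.25,0.003,-0.001,0.015,0,0,0],[0.25,0.003,-0.001,0.03,0,0,0],[0.25,0.003,-0.001,0.045,0,0,0],[0.25,0.003,-0.001,0.055,0,0,0],[0.25,0.003,-0.001,0.055,0,0,0]]' | grep -E 'pos|force';python3 go.py w .656 .24 .008 -5; python3 -m crank '[[0.25,0,0,0,0,0,0],[0.7,0,0,0,0,0,0],[0.8,0,0,0,0,0,0],[0.8,0,0,0,0,0,0],[0.8,0,0,0,0,0,0]]' 60| grep -E 'pos|force|width'
```

```text
ee_pos: [0.6567, 0.2404, 0.0151]
contact_force: [-0.8, 0.7, -0.4]
grip_force: 0.0
t15.9 shift mm [-0.7  0.4  7.1] turn [0.03 0.12 0.32] w 63.9 F [-0.8  0.7 -0.4] pos [0.6567 0.2404 0.0151]
ee_pos: [0.6581, 0.2409, 0.0188]
contact_force: [-2.4, 1.9, 8.2]
width: 0.0399
grip_force: 59.9
```

The grip is too high on the weight, so I'll re-grasp lower.

```bash
python3 -m crank '[[0.3,0,0,0,0,0,0],[0.3,0,0,0,0,0,0],[0.3,0,0,0.003,0,0,0],[0.3,0,0,0.009,0,0,0],[0.3,0,0,0.009,0,0,0]]' | grep -E 'pos|force'; python3 -m crank '[[0.6,0,0,0,0,0,0],[0.8,0,0,0,0,0,0],[0.8,0,0,0,0,0,0],[0.8,0,0,0,0,0,0],[0.8,0,0,0,0,0,0]]' 60| grep -E 'pos|force|width'; python3 -m crank '[[0.8,0,0,-0.01,0,0,0],[0.8,0,0,-0.03,0,0,0],[0.8,0,0,-0.06,0,0,0],[0.8,0,0,-0.09,0,0,0],[0.8,0,0,-0.12,0,0,0]]'| grep -E 'pos|force|width'; python3 go.py c .031 0 .12 63.2
```

```text
ee_pos: [0.6567, 0.2403, 0.0063]
contact_force: [-0.2, -0.1, 0.9]
grip_force: 0.0
ee_pos: [0.6573, 0.2404, 0.0078]
contact_force: [1.3, -0.1, -2.1]
width: 0.0405
grip_force: 60.7
ee_pos: [0.657, 0.2404, 0.1297]
contact_force: [1.0, 0.1, -2.8]
width: 0.0403
grip_force: 61.0
t17.5 shift mm [-178.6  -22.8    9.8] turn [-1.000e-02  1.000e-02 -6.789e+01] w 40.3 F [ 1.   0.1 -2.8] pos [0.657  0.2404 0.1297]
```

```bash
python3 -m crank '[[0.8,-0.034,-0.004,0,0,0,-7],[0.8,-0.068,-0.008,0,0,0,-14],[0.8,-0.102,-0.012,0,0,0,-21],[0.8,-0.136,-0.016,0,0,0,-28],[0.8,-0.17,-0.02,0,0,0,-35]]' >/dev/null;python3 go.py c .031 0 .12 63.2
```

```text
t17.9 shift mm [-4.2 -6.5  8.3] turn [-0.000e+00 -2.000e-02 -3.255e+01] w 40.5 F [-0.2  0.9 -2.8] pos [0.4877 0.2743 0.1283]
```

```bash
python3 -m crank '[[0.8,-0.0058,-0.0075,0,0,0,-7],[0.8,-0.0058,-0.0075,0,0,0,-14],[0.8,-0.0058,-0.0075,0,0,0,-21],[0.8,-0.0058,-0.0075,0,0,0,-28],[0.8,-0.0058,-0.0075,0.01,0,0,-32.6]]' >/dev/null;python3 -m crank '[[0.8,0,0,0.03,0,0,0],[0.8,0,0,0.05,0,0,0],[0.8,0,0,0.06,0,0,0],[0.8,0,0,0.06,0,0,0]]' | grep force; python3 go.py c .033 0 .0145 63.2
```

```text
contact_force: [-0.6, 0.4, -3.3]
grip_force: 61.1
t18.7 shift mm [-1.1  0.9 41.8] turn [-0.12  0.13 -0.29] w 40.1 F [-0.6  0.4 -3.3] pos [0.4797 0.2774 0.0563]
```

```bash
python3 -m crank '[[0.8,-0.001,0.001,0.015,0,0,0],[0.8,-0.001,0.001,0.028,0,0,0],[0.8,-0.001,0.001,0.037,0,0,0],[0.8,-0.001,0.001,0.04,0,0,0],[0.8,-0.001,0.001,0.04,0,0,0]]' | grep -E 'pos|force'; python3 -m crank '[[0.8,0,0,0.001,0,0,0],[0.8,0,0,0.002,0,0,0],[0.8,0,0,0.002,0,0,0]]' | grep -E 'pos|force'; python3 go.py c .028 0 .0145 63.2
```

```text
ee_pos: [0.4812, 0.2765, 0.0181]
contact_force: [-1.1, 0.3, -3.8]
grip_force: 61.1
ee_pos: [0.4814, 0.2766, 0.0163]
contact_force: [-0.2, -0.1, -3.0]
grip_force: 61.1
t19.4 shift mm [ 3.7 -1.   1.8] turn [ 0.02 -0.04 -0.29] w 40.3 F [-0.2 -0.1 -3. ] pos [0.4814 0.2766 0.0163]
```

Go down another 1.5 mm, then push towards the stop.

```bash
python3 -m crank '[[0.8,0,0,0.001,0,0,0],[0.8,0,0,0.0015,0,0,0],[0.8,0.002,0,0.0015,0,0,0],[0.8,0.003,0,0.0015,0,0,0],[0.8,0.003,0,0.0015,0,0,0]]' | grep -E 'pos|force'; python3 go.py c .028 0 .0145 63.2
```

```text
ee_pos: [0.4827, 0.2794, 0.0144]
contact_force: [-0.3, 0.2, -3.3]
grip_force: 61.1
t19.8 shift mm [ 0.7 -0.9 -0.1] turn [ 0.   -0.01 -0.28] w 40.5 F [-0.3  0.2 -3.3] pos [0.4827 0.2794 0.0144]
```

```bash
python3 -m crank '[[0.8,0.001,0,0.0005,0,0,0],[0.8,0.002,0,0.001,0,0,0],[0.8,0.002,0,0.001,0,0,0]]' | grep -E 'pos|force';  python3 -m crank '[[0.8,0.001,0,0.0,0,0,0],[0.8,0.002,0,0.0,0,0,0],[0.8,0.002,0,0,0,0,0]]' | grep -E 'pos|force'; python3 go.py c .028 0 .0145 63.2
```

```text
ee_pos: [0.4833, 0.2806, 0.0137]
contact_force: [-6.3, -7.5, 8.5]
grip_force: 62.3
ee_pos: [0.4843, 0.2823, 0.0137]
contact_force: [-4.2, -6.6, 7.0]
grip_force: 62.3
t20.3 shift mm [-2.7 -1.  -0.8] turn [ 0.01  0.05 -0.28] w 40.4 F [-4.2 -6.6  7. ] pos [0.4843 0.2823 0.0137]
```

```bash
python3 -m crank '[[0.8,0.001,0,-0.0005,0,0,0],[0.8,0.002,0,-0.0005,0,0,0],[0.8,0.002,0,-0.0005,0,0,0]]' | grep -E 'pos|force'; python3 go.py c .028 0 .0145 63.2
```

```text
ee_pos: [0.4845, 0.2831, 0.0138]
contact_force: [-7.8, -15.6, 8.6]
grip_force: 62.1
t20.5 shift mm [-3.5 -0.9 -0.7] turn [-0.04  0.2  -0.28] w 40.5 F [ -7.8 -15.6   8.6] pos [0.4845 0.2831 0.0138]
```

The row is tight, with the squat centre at about +24.5 mm and a gap of about 21 mm. I'll release, then fetch the wedge.

```bash
python3 -m crank '[[0.8,-0.001,0,-0.0007,0,0,0],[0.5,-0.001,0,-0.0007,0,0,0],[0.2,-0.001,0,-0.0007,0,0,0],[0.15,-0.001,0,-0.0007,0,0,0],[0.15,-0.001,0,-0.0007,0,0,0]]' | grep -E 'pos|force|width'; python3 -m crank '[[0.15,0,0,-0.03,0,0,0],[0.15,0,0,-0.07,0,0,0],[0.15,0,0,-0.11,0,0,0],[0.15,-0.02,0,-0.15,0,0,0],[0.15,-0.05,0,-0.19,0,0,0]]'  | grep -E 'pos|force|width'; python3 go.py w .45 0 .2 20;  python3 go.py w .562 -.296 .16 -30.5
```

```text
ee_pos: [0.485, 0.2838, 0.0147]
contact_force: [0.6, -0.4, 0.2]
width: 0.0727
grip_force: 0.0
ee_pos: [0.4651, 0.2455, 0.1977]
contact_force: [0.4, -0.2, -0.1]
width: 0.0723
grip_force: 0.0
t21.4 shift mm [-225.6   98.    -2.5] turn [ 1.000e-02 -9.000e-02  4.299e+01] w 72.3 F [ 0.4 -0.2 -0.1] pos [0.4651 0.2455 0.1977]
t21.4 shift mm [-438.5  332.2   37.4] turn [-3.000e-02 -1.000e-01  9.349e+01] w 72.3 F [ 0.4 -0.2 -0.1] pos [0.4651 0.2455 0.1977]
```

```bash
python3 -m crank '[[0.15,-0.036,0.015,0,0,0,7],[0.15,-0.072,0.031,0,0,0,14],[0.15,-0.108,0.047,0,0,0,21],[0.15,-0.144,0.062,0,0,0,28],[0.15,-0.18,0.078,0,0,0,35]]' >/dev/null;  python3 go.py w .562 -.296 .16 -30.5; python3 go.py w .46 -.1 .19 0
```

```text
t21.8 shift mm [-61.8 355.6  35.7] turn [-1.00e-02 -6.00e-02  5.81e+01] w 72.6 F [ 0.7  0.3 -0.4] pos [0.452  0.0478 0.1957]
t21.8 shift mm [-61.4 134.7   5.7] turn [ 1.00e-02 -5.00e-02  2.76e+01] w 72.6 F [ 0.7  0.3 -0.4] pos [0.452  0.0478 0.1957]
```

```bash
python3 -m crank '[[0.15,-0.016,0.034,0,0,0,7],[0.15,-0.032,0.07,0,0,0,14],[0.15,-0.045,0.107,0,0,0,21],[0.15,-0.055,0.145,0,0,0,28],[0.15,-0.06,0.183,0,0,0,35]]' >/dev/null;  python3 go.py w .562 -.296 .12 -30.5
```

```text
t22.2 shift mm [ 96.3 141.9  76. ] turn [ 0.   -0.06 23.03] w 73.0 F [0.4 1.1 0.9] pos [ 0.4849 -0.1428  0.1958]
```

```bash
python3 -m crank '[[0.15,0.022,0.032,0,0,0,6],[0.15,0.044,0.064,0,0,0,12],[0.15,0.066,0.096,0,0,0,18],[0.15,0.088,0.13,0.02,0,0,23],[0.15,0.0963,0.142,0.05,0,0,23]]' >/dev/null; python3 -m crank '[[0.15,0,0,0.02,0,0,0],[0.15,0,0,0.02,0,0,0],[0.15,0,0,0.02,0,0,0]]' >/dev/null; python3 go.py w .562 -.296 .038 -30.5;  python3 -c "
from h import *
a=snap('side','s8.png')
A=cv2.imread('pics/s8.png')
for z in (.12,.068): print(proj(a,(.562,-.296,z)))
f=cv2.cvtColor(a['frame'],cv2.COLOR_RGB2HSV)
cv2.imwrite('pics/s8c.png',cv2.resize(A[130:230,290:390],(500,500),interpolation=2))"
```

```text
t22.9 shift mm [ 0.9  3.1 86.9] turn [-0.02  0.11  0.41] w 72.3 F [0.8 0.1 1.4] pos [ 0.5629 -0.293   0.1249]
[342.16574787 161.06843176]
[341.36818521 176.4151011 ]
```

View pics/s8c.png

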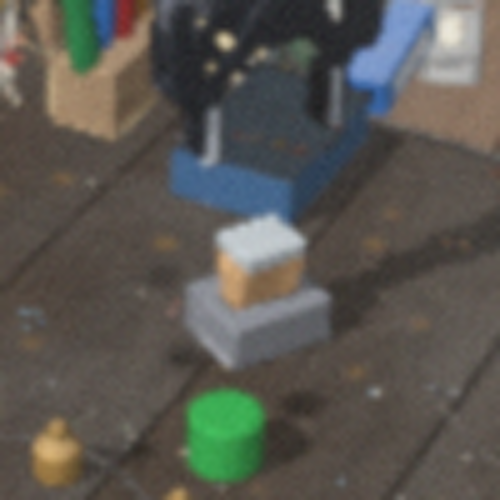

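The crop shows the wedge cap at (262,240) under the open fingers at (212,160) and (338,122). The alignment is fair, so I'll descend.

```bash
python3 -m crank '[[0.15,0.001,0.002,0.03,0,0,0],[0.15,0.001,0.002,0.055,0,0,0],[0.15,0.001,0.002,0.075,0,0,0],[0.15,0.001,0.002,0.086,0,0,0],[0.15,0.001,0.002,0.086,0,0,0]]' | grep -E 'pos|force'; python3 -m crank '[[0.3,0,0,0,0,0,0],[0.4,0,0,0,0,0,0],[0.45,0,0,0,0,0,0],[0.48,0,0,0,0,0,0],[0.48,0,0,0,0,0,0]]' 30| grep -E 'pos|force|width'; python3 go.py w .562 -.296 .034 -30.5
```

```text
ee_pos: [0.5629, -0.2948, 0.039]
contact_force: [-1.4, -0.2, -0.6]
grip_force: 0.0
ee_pos: [0.5634, -0.2957, 0.0402]
contact_force: [-0.4, -0.2, 0.2]
width: 0.0443
grip_force: 0.0
t23.8 shift mm [-1.1  0.9  6.2] turn [-0.   -0.06  0.41] w 44.3 F [-0.4 -0.2  0.2] pos [ 0.5634 -0.2957  0.0402]
```

```bash
python3 -m crank '[[0.48,0,0,0.003,0,0,0],[0.48,0,0,0.006,0,0,0],[0.6,0,0,0.006,0,0,0],[0.7,0,0,0.006,0,0,0],[0.8,0,0,0.006,0,0,0]]' 40 | grep -E 'pos|force|width';  python3 -m crank '[[0.8,0,0,0,0,0,0],[0.8,0,0,0,0,0,0],[0.8,0,0,0,0,0,0]]' | grep -E 'pos|force|width'
```

```text
ee_pos: [0.563, -0.2955, 0.0331]
contact_force: [1.5, 0.8, -0.5]
width: 0.0397
grip_force: 40.2
ee_pos: [0.5631, -0.2955, 0.0333]
contact_force: [0.2, 0.2, -0.3]
width: 0.0394
grip_force: 40.2
```

```bash
python3 -m crank '[[0.8,0,0,-0.01,0,0,0],[0.8,0,0,-0.04,0,0,0],[0.8,0,0,-0.08,0,0,0],[0.8,0,0,-0.12,0,0,0],[0.8,0,0,-0.16,0,0,0]]' | grep -E 'pos|force|width'; python3 -m crank '[[0.8,-0.032,-0.022,0,0,0,-7],[0.8,-0.064,-0.044,0,0,0,-14],[0.8,-0.096,-0.066,0,0,0,-21],[0.8,-0.128,-0.088,0,0,0,-28],[0.8,-0.13,-0.124,0,0,0,-35]]' | grep -E 'pos|force|width'; python3 go.py w .44 0.05 .19 30
```

```text
ee_pos: [0.5627, -0.2953, 0.1961]
contact_force: [0.3, -0.2, -1.1]
width: 0.0393
grip_force: 40.4
ee_pos: [0.5089, -0.1214, 0.1946]
contact_force: [-0.8, 0.0, -0.8]
width: 0.0396
grip_force: 40.5
t25.2 shift mm [ -53.1 -176.9    4.6] turn [ 1.000e-02  2.000e-02 -2.479e+01] w 39.6 F [-0.8  0.  -0.8] pos [ 0.5089 -0.1214  0.1946]
```

```bash
python3 -m crank '[[0.8,-0.012,-0.036,0,0,0,-7],[0.8,-0.023,-0.072,0,0,0,-14],[0.8,-0.034,-0.108,0,0,0,-21],[0.8,-0.045,-0.144,0,0,0,-28],[0.8,-0.053,-0.18,0,0,0,-35]]' | grep -E 'pos|force|width'; python3 go.py c .0563 0 .12 63.2
```

```text
ee_pos: [0.4433, 0.0531, 0.1943]
contact_force: [0.6, -0.1, -1.1]
width: 0.0396
grip_force: 40.5
t25.7 shift mm [ 150.4 -137.4   74.3] turn [  0.05  -0.04 -22.96] w 39.6 F [ 0.6 -0.1 -1.1] pos [0.4433 0.0531 0.1943]
```

```bash
python3 -m crank '[[0.8,0.03,-0.027,0,0,0,-6],[0.8,0.06,-0.054,0,0,0,-12],[0.8,0.09,-0.082,0,0,0,-18],[0.8,0.12,-0.11,0.02,0,0,-23],[0.8,0.15,-0.137,0.05,0,0,-23]]' >/dev/null; python3 -m crank '[[0.8,0,0,0.02,0,0,0],[0.8,0,0,0.02,0,0,0],[0.8,0,0,0.02,0,0,0]]' | grep force; python3 go.py c .0563 0 .07 63.2; python3 -c "
from h import *
a=snap('side','s9.png');b=snap('top','t9.png')"
```

```text
contact_force: [-0.0, -0.1, 0.3]
grip_force: 40.5
t26.3 shift mm [10.9 -6.  61. ] turn [-0.05  0.06 -0.25] w 39.5 F [-0.  -0.1  0.3] pos [0.4699 0.2428 0.131 ]
```

```bash
python3 -m crank '[[0.8,0.0109,-0.006,0,0,0,-0.25],[0.8,0.0109,-0.006,0.02,0,0,-0.25],[0.8,0.0109,-0.006,0.04,0,0,-0.25],[0.8,0.0109,-0.006,0.05,0,0,-0.25],[0.8,0.0109,-0.006,0.05,0,0,-0.25]]' >/dev/null; python3 -m crank '[[0.8,0,0,0,0,0,0],[0.8,0,0,0,0,0,0]]' | grep force; python3 go.py c .0563 0 .04 63.2
```

```text
contact_force: [0.9, 0.4, -1.0]
grip_force: 40.5
t27.0 shift mm [-1.  -0.9 42.2] turn [ 0.06 -0.08 -0.06] w 39.5 F [ 0.9  0.4 -1. ] pos [0.4706 0.2555 0.0822]
```

```bash
python3 -m crank '[[0.8,-0.001,0,0.008,0,0,0],[0.8,-0.001,0,0.015,0,0,0],[0.8,-0.001,0,0.022,0,0,0],[0.8,-0.001,0,0.022,0,0,0]]' | grep -E 'pos|force'; python3 -m crank '[[0.8,0,0,0.004,0,0,0],[0.8,0,0,0.008,0,0,0],[0.8,0,0,0.01,0,0,0],[0.8,0,0,0.01,0,0,0]]' | grep -E 'pos|force'; python3 go.py c .0563 0 .04 63.2
```

```text
ee_pos: [0.4691, 0.2544, 0.0573]
contact_force: [-0.3, 1.4, -0.9]
grip_force: 40.5
ee_pos: [0.4704, 0.2555, 0.0491]
contact_force: [5.3, 8.5, -0.5]
grip_force: 40.7
t27.7 shift mm [-0.8 -0.8  9.1] turn [ 0.07 -0.17 -0.04] w 39.7 F [ 5.3  8.5 -0.5] pos [0.4704 0.2555 0.0491]
```

```bash
python3 -m crank '[[0.8,0.002,0,0,0,0,0],[0.8,0.003,0,0,0,0,0],[0.8,0.003,0,0,0,0,0]]' | grep -E 'pos|force'; python3 -m crank '[[0.8,0,0,0.002,0,0,0],[0.8,0,0,0.004,0,0,0],[0.8,0,0,0.004,0,0,0]]' | grep -E 'pos|force'; python3 go.py c .0563 0 .04 63.2
```

```text
ee_pos: [0.4707, 0.2572, 0.0485]
contact_force: [-0.6, -0.4, 0.2]
grip_force: 40.6
ee_pos: [0.4707, 0.2571, 0.0442]
contact_force: [0.6, 1.5, -0.8]
grip_force: 40.6
t28.2 shift mm [-2.3 -0.2  4.2] turn [-0.02  0.01 -0.04] w 39.6 F [ 0.6  1.5 -0.8] pos [0.4707 0.2571 0.0442]
```

```bash
python3 -m crank '[[0.8,0,0,0.001,0,0,0],[0.8,0,0,0.002,0,0,0],[0.8,0,0,0.002,0,0,0]]' | grep -E 'pos|force'; python3 -m crank '[[0.8,0,0,0.001,0,0,0],[0.8,0,0,0.002,0,0,0],[0.8,0,0,0.002,0,0,0]]' | grep -E 'pos|force'; python3 go.py c .0563 0 .04 63.2
```

```text
ee_pos: [0.4709, 0.2573, 0.0427]
contact_force: [0.7, 2.6, 0.3]
grip_force: 40.7
ee_pos: [0.4712, 0.2575, 0.0409]
contact_force: [2.5, 4.6, 1.6]
grip_force: 40.9
t28.7 shift mm [-2.9 -0.5  0.9] turn [ 0.03 -0.07 -0.04] w 39.6 F [2.5 4.6 1.6] pos [0.4712 0.2575 0.0409]
```

```bash
python3 -m crank '[[0.8,0.0005,0,0.001,0,0,0],[0.8,0.0005,0,0.0015,0,0,0],[0.8,0.0005,0,0.0015,0,0,0]]' | grep -E 'pos|force'; python3 -m crank '[[0.8,0,0,0.001,0,0,0],[0.8,0,0,0.002,0,0,0],[0.8,0,0,0.002,0,0,0]]' | grep -E 'pos|force'; python3 go.py c .0563 0 .04 63.2
```

```text
ee_pos: [0.4713, 0.2579, 0.0393]
contact_force: [2.9, 4.0, 3.0]
grip_force: 41.0
ee_pos: [0.4716, 0.258, 0.0379]
contact_force: [1.1, 3.9, 9.9]
grip_force: 41.8
t29.2 shift mm [-3.6 -0.7 -2.1] turn [ 0.05 -0.09 -0.04] w 39.3 F [1.1 3.9 9.9] pos [0.4716 0.258  0.0379]
```

It's now binding on both sides. I'll release, then press the cap with shut fingers.

```bash
python3 -m crank '[[0.5,0,0,0,0,0,0],[0.3,0,0,0,0,0,0],[0.2,0,0,0,0,0,0],[0.2,0,0,0,0,0,0],[0.2,0,0,0,0,0,0]]' | grep -E 'width|force';python3 -m crank '[[0.2,0,0,-0.03,0,0,0],[0.2,0,0,-0.07,0,0,0],[0.9,0,0,-0.09,0,0,0],[1,0,0,-0.09,0,0,0],[1,0,0,-0.09,0,0,0]]' >/dev/null; python3 -m crank '[[1,0,0,0,0,0,0],[1,0,0,0,0,0,0],[1,0,0,0,0,0,0],[1,0,0,0,0,0,0],[1,0,0,0,0,0,0]]' | grep -E 'width|force'; python3 go.py c .0563 0 .085 63.2; python3 -c "
from h import *
a=snap('side','s10.png')
f=cv2.cvtColor(a['frame'],cv2.COLOR_RGB2HSV)
x0,y0=proj(a,(.4694,.2551,.073));print(x0,y0)
for v in range(int(y0)-10,int(y0)+12,2): print(v,[tuple(int(c) for c in f[v,u,1:]) for u in range(int(x0)-12,int(x0)+13,3)])"
```

```text
contact_force: [0.7, -0.4, 0.2]
width: 0.0682
grip_force: 0.0
contact_force: [-0.1, 0.3, -0.8]
width: 0.0002
grip_force: 0.0
t30.4 shift mm [-2.8 -0.2 41.7] turn [-0.04  0.03 -0.04] w 0.2 F [-0.1  0.3 -0.8] pos [0.4709 0.2576 0.1267]
262.9132686773561 319.150712639545
309 [(35, 80), (38, 81), (44, 81), (41, 80), (36, 84), (25, 92), (42, 79), (41, 81), (38, 80)]
311 [(40, 76), (49, 84), (53, 82), (41, 81), (4, 121), (15, 166), (36, 86), (43, 83), (45, 73)]
313 [(32, 80), (46, 95), (32, 95), (9, 146), (15, 185), (14, 179), (0, 124), (40, 76), (34, 76)]
315 [(35, 81), (14, 110), (12, 171), (15, 187), (14, 187), (15, 182), (13, 177), (33, 86), (36, 77)]
317 [(20, 91), (11, 183), (15, 190), (13, 182), (17, 185), (12, 188), (15, 185), (2, 124), (40, 82)]
319 [(19, 95), (15, 190), (14, 187), (12, 185), (18, 186), (14, 186), (15, 186), (11, 178), (47, 92)]
321 [(29, 88), (13, 173), (13, 189), (16, 186), (15, 184), (12, 186), (16, 189), (12, 185), (18, 139)]
323 [(45, 79), (13, 120), (16, 189), (12, 185), (17, 183), (15, 185), (17, 190), (15, 186), (7, 146)]
325 [(28, 91), (36, 105), (4, 179), (12, 189), (15, 186), (14, 186), (17, 180), (17, 137), (20, 114)]
327 [(20, 88), (35, 87), (51, 159), (16, 193), (15, 189), (13, 172), (10, 129), (44, 117), (106, 116)]
329 [(38, 88), (50, 87), (112, 159), (4, 176), (16, 162), (8, 124), (55, 121), (105, 121), (118, 121)]
```

The cap is where predicted, at side (263,319), level and upright. Pressing now.

```bash
python3 -m crank '[[1,-0.003,0,0.015,0,0,0],[1,-0.003,0,0.03,0,0,0],[1,-0.003,0,0.042,0,0,0],[1,-0.003,0,0.045,0,0,0],[1,-0.003,0,0.045,0,0,0]]' | grep -E 'pos|force';python3 -m crank '[[1,0,0,0.002,0,0,0],[1,0,0,0.004,0,0,0],[1,0,0,0.004,0,0,0]]' | grep -E 'pos|force'; python3 go.py c .0563 0 .073 63.2
```

```text
ee_pos: [0.4693, 0.2548, 0.0814]
contact_force: [1.0, 0.8, 0.0]
grip_force: 0.0
ee_pos: [0.4698, 0.255, 0.0784]
contact_force: [-0.1, 0.3, -0.3]
grip_force: 0.0
t31.1 shift mm [-0.1 -0.4  5.4] turn [ 0.01 -0.02 -0.04] w -0.2 F [-0.1  0.3 -0.3] pos [0.4698 0.255  0.0784]
```

```bash
for i in 1 2; do :; done; python3 -m crank '[[1,0,0,0.002,0,0,0],[1,0,0,0.004,0,0,0],[1,0,0,0.004,0,0,0]]' | grep -E 'pos|force'; python3 -m crank '[[1,0,0,0.001,0,0,0],[1,0,0,0.001,0,0,0]]' | grep -E 'pos|force';
```

```text
ee_pos: [0.4696, 0.2549, 0.074]
contact_force: [-0.6, -0.5, -0.6]
grip_force: 0.0
ee_pos: [0.4699, 0.2551, 0.0734]
contact_force: [0.2, 2.0, 2.7]
grip_force: 1.1
```

```bash
python3 -m crank '[[1,0,0,0.0007,0,0,0],[1,0,0,0.0007,0,0,0]]' | grep -E 'pos|contact'; python3 -m crank '[[1,0,0,0.0005,0,0,0],[1,0,0,0.0005,0,0,0]]' | grep -E 'pos|contact'
```

```text
ee_pos: [0.4701, 0.2552, 0.0732]
contact_force: [-1.5, -0.0, 8.5]
ee_pos: [0.4702, 0.2552, 0.073]
contact_force: [-1.4, 0.8, 11.3]
```

```bash
python3 -m crank '[[1,0,0,0.0005,0,0,0],[1,0,0,0.0005,0,0,0],[1,0,0,0.0005,0,0,0]]' | grep -E 'pos|contact'; python3 -m crank '[[1,0,0,0.0003,0,0,0],[1,0,0,0.0003,0,0,0],[1,0,0,0.0003,0,0,0]]' | grep -E 'pos|contact'
```

```text
ee_pos: [0.4703, 0.2552, 0.0728]
contact_force: [-2.8, -1.0, 14.9]
ee_pos: [0.4705, 0.2553, 0.0726]
contact_force: [-1.9, 0.3, 16.3]
```

```bash
python3 -m crank '[[1,0,0,0.0003,0,0,0],[1,0,0,0.0003,0,0,0],[1,0,0,0.0003,0,0,0],[1,0,0,0.0003,0,0,0],[1,0,0,0.0003,0,0,0]]' | grep -E 'pos|contact'; python3 -m crank '[[1,0,0,-0.002,0,0,0],[1,0,0,-0.02,0,0,0],[1,0,0,-0.05,0,0,0],[1,0,0,-0.09,0,0,0],[1,0,0,-0.13,0,0,0]]' | grep -E 'pos|contact'; python3 -m crank '[[1,-0.035,0,-0.03,0,0,0],[1,-0.07,0,-0.03,0,0,0],[1,-0.11,0,-0.03,0,0,0],[1,-0.15,0,-0.03,0,0,0],[1,-0.19,0,-0.03,0,0,0]]' >/dev/null;python3 -m crank '[[1,-0.035,0.01,0,0,0,0],[1,-0.07,0.02,0,0,0,0],[1,-0.11,0.03,0,0,0,0],[1,-0.15,0.04,0,0,0,0],[1,-0.15,0.04,0,0,0,0]]' | grep pos
python3 -c "
from h import *
a=snap('side','s11.png');b=snap('top','t11.png')
for d,n in((a,'side'),(b,'top')):
    f=cv2.cvtColor(d['frame'],cv2.COLOR_RGB2HSV);x0,y0=[int(k) for k in proj(d,(.4695,.2550,.0725))]
    m=np.zeros(f.shape[:2],np.uint8);m[y0-16:y0+17,x0-16:x0+17]=cv2.inRange(f,(0,0,145),(179,40,255))[y0-16:y0+17,x0-16:x0+17]
    k,l,st,ce=cv2.connectedComponentsWithStats(m);i=1+st[1:,4].argmax()
    print(n,(x0,y0),st[i],ce[i],plane(d,*ce[i],.0725), cv2.minAreaRect(np.argwhere(l==i)[:,::-1].astype(np.float32)))
def w2(p):
    t=np.radians(-116.8);return .4948+p[0]*np.cos(t),.3054+p[0]*np.sin(t)
# row profile in top view at z=.035 along the centre line
f=b['frame']
for x in range(-70,75,3):
    q=proj(b,(*w2((x/1e3,)),.041));print(x,f[int(round(q[1])),int(round(q[0]))].tolist(),end='; ')
"
```

```text
ee_pos: [0.4705, 0.2553, 0.0725]
contact_force: [-2.5, -0.7, 19.3]
ee_pos: [0.469, 0.2547, 0.202]
contact_force: [2.2, 0.0, 0.0]
ee_pos: [0.3504, -0.0714, 0.2309]
side (262, 319) [251 311  24  22 304] [262.33552632 320.69078947] [0.46849531 0.25864378 0.0725    ] ((262.230712890625, 320.34613037109375), (18.027755737304688, 18.85980796813965), 56.3099365234375)
top (219, 243) [210 234  19  19 215] [219.29302326 242.82325581] [0.47096453 0.25440703 0.0725    ] ((219.26889038085938, 242.8160400390625), (13.500871658325195, 15.929085731506348), 29.05460548400879)
-70 [96, 56, 32]; -67 [87, 59, 38]; -64 [97, 101, 102]; -61 [132, 131, 127]; -58 [180, 174, 170]; -55 [177, 174, 166]; -52 [182, 178, 172]; -49 [188, 184, 175]; -46 [92, 88, 86]; -43 [72, 69, 66]; -40 [119, 117, 110]; -37 [113, 110, 104]; -34 [108, 107, 102]; -31 [109, 107, 103]; -28 [98, 86, 69]; -25 [116, 86, 47]; -22 [170, 131, 75]; -19 [185, 145, 87]; -16 [183, 149, 88]; -13 [134, 101, 56]; -10 [72, 56, 32]; -7 [128, 98, 62]; -4 [120, 94, 55]; -1 [112, 85, 52]; 2 [114, 88, 48]; 5 [67, 56, 47]; 8 [65, 57, 50]; 11 [114, 98, 84]; 14 [112, 97, 86]; 17 [114, 99, 86]; 20 [114, 98, 85]; 23 [113, 101, 84]; 26 [112, 99, 82]; 29 [111, 93, 76]; 32 [196, 204, 201]; 35 [193, 197, 192]; 38 [186, 190, 186]; 41 [186, 191, 186]; 44 [185, 187, 184]; 47 [182, 186, 181]; 50 [186, 188, 185]; 53 [186, 191, 186]; 56 [187, 189, 185]; 59 [183, 188, 181]; 62 [190, 192, 188]; 65 [80, 79, 76]; 68 [117, 124, 119]; 71 [101, 64, 38]; 74 [142, 80, 37];
```

The row is contiguous in the profile (steel, brass, squat, wedge, plate) and the cap stayed in place after release, so I'm handing in.

```bash
python3 -c "
from rig import status,arm
s=status.read_state();print(s['time'],s['contact_force']);print(arm.sign_off())"
```

```text
34.1667 [-0.37305907  1.0729015   0.3706708 ]
the job is handed in; nothing more can be done
None
```

I packed the steel, brass and squat weights in a tight row, drove the wedge in at about 19 N so that its cap stayed put on release, left the two small brass weights alone, and handed the job in at 34 s; no verdict came back.

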